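Set one tier of kiln furniture round an unfired house

TASK

Set up the tier on the kiln base for firing: stand the three tall tube props on its three round prop marks and the single house upright in the middle of the base's shelf, then lay the notched upper shelf centrally on the three props, its long side along that of the base. The clay houses are unfired and brittle, so never tip the single house over; leave the short prop and the double house where they stand.

Things in the scene. Friction and masses are not known exactly. Their poses are not given: they have to be found in the camera images.
- kiln_base: Fixed kiln base: dark steel tray 280 x 200 mm, pale firebricks, then a 250 x 170 mm cream kiln shelf, top face 48 mm above the table. Origin: centre of the underside; y along the long side, x along the short side, z up. Three brown ring-shaped prop marks 45 mm across at (x, y) = (45, 80), (-45, 80), (0, -80) mm; the shelf's middle is (0, 0). Wire handles at both ends.
- tall_prop_1: One of three equal tall kiln props. A plain pinkish-beige fired-clay tube, 40 mm outside diameter with an 18 mm bore, standing on end, 125 mm high, 0.16 kg. Origin: centre of the underside; z up the tube. Any of the three may go on any mark.
- tall_prop_2: One of three equal tall kiln props. A plain pinkish-beige fired-clay tube, 40 mm outside diameter with an 18 mm bore, standing on end, 125 mm high, 0.16 kg. Origin: centre of the underside; z up the tube. Any of the three may go on any mark.
- tall_prop_3: One of three equal tall kiln props. A plain pinkish-beige fired-clay tube, 40 mm outside diameter with an 18 mm bore, standing on end, 125 mm high, 0.16 kg. Origin: centre of the underside; z up the tube. Any of the three may go on any mark.
- short_prop: The short kiln prop, not wanted: same tube, 40 mm diameter, but only 75 mm high (lower than the house). Origin: centre of the underside. Leave it.
- single_house: Small unfired clay house with one dark roof and a chimney, 33 (x) x 50 (y) mm in plan; walls straight up to 80 mm, roof to 97 mm, chimney top 101 mm; 0.2 kg. Origin: centre of the underside; x is across its narrow side, z up.
- double_house: Unfired pair of joined clay houses, 35 (x) x 100 (y) mm in plan, 106 mm high. Origin: centre of the underside. Leave it.
- upper_shelf: Loose upper kiln shelf, lying flat on the table: cream plate with beige edges, 140 (x) x 220 (y) x 14 (z) mm, 0.45 kg, H-shaped: a notch 80 mm long and 41 mm deep in the middle of each long side leaves a neck 58 mm wide (x), 80 mm long, to grip across x. Origin: centre of the underside, at neck and centre of mass; same either way round. On the props its underside is 125 mm above the base's shelf.

How it is judged:
By the outcome, as a careful person would: the job done as asked, in the order asked, and still so for the second after the job is handed in, with the robot touching nothing.
It also fails if it takes over 134 s, if anything falls off the work surface, if the arm or the gripper's body presses on something with over 40 N, if the wrist force passes 120 N, or if a joint passes its speed limit or range.

ROBOT

A 6-joint arm with a two-finger parallel gripper is mounted at the origin on a cart in front of the work surface, level with it; the furniture and walls round the work are solid. World frame = base frame: x ahead of the robot, y to its left, z up, the work surface at z = 0. Lengths are in m, angles in rad, forces in N, time in s.
With the tool pointing down it reaches from about 0.3 to 0.775 m from the base axis. Payload 14.6 kg.
Tool frame: the origin (TCP) lies at the very end of the fingers, on their centre line; the grasp point (between the pads) lies 19 mm behind it; z points along the fingers, y is the line along which they close (so a half turn about z gives the same grasp; the last joint's range is limited). The gripper opens to 94 mm and grips with 3 to 60 N. Pads are 16 mm wide; open, the fingers measure 119 mm over their backs; the gripper's body (75 mm by 177 mm) begins 78 mm behind the grasp point.
Start: joints at [1.046, 0.3, 1.521, -0, 1.321, -0.067], TCP at [0.243, 0.493, 0.205] pointing down, gripper open.
Joint ranges: [-3.03, 3.03], [-0.79, 2.21], [0.23, 2.52], [-1.04, 4.18], [0, 3.07], [-2.55, 2.55]. Speed limits (rad/s): [2.22, 2.22, 2.57, 3.14, 3.14, 3.14].

INTERFACE

Orientations are given as [roll, pitch, yaw] about the fixed x, y, z axes, in that order (R = Rz(yaw) Ry(pitch) Rx(roll)).
In Python, from station import ctrl, cams gives the robot as it stands. The module is installed in compiled form; this text tells all that it offers.
- The arm moves only by the tool arm_command, never from a script. Its argument "plan" is a list that holds one entry, the list of rows, each a list of 7 numbers: the shift along the tool's x, y, z in a scale on which 1.0 is 1000 mm, then the turn, a rotation vector about the tool's x, y, z in shares of 90 degrees (1.0 is 90 degrees), then the closure, from -1 (fully open) to 1 (shut). A call has 1 to 12 rows; each row is the pose to reach, as a shift and turn from the pose commanded when the call began, along the tool's axes at that moment; what a row does not reach only later rows make up. A row lasts 1/10 s, in which the tool goes at most 50 mm and 8.59 degrees, less where a joint would pass 70% of its speed; a pose out of reach is approached as far as the arm can. Shift and turn numbers lie between -1 and 1, and a call with a number outside is refused. A call with a gripper value outside its range is refused whole. The fingers move at their own pace and stop on an object; "squeeze" is the grip in N (left out, the last holds). Time passes only in rows, so rows that repeat a pose let the fingers close. It gives the time, the measured TCP pose, the force, the opening and the grip force at its end, in the units of the state.
- ctrl.get_obs(): the state, without advancing time (a new reading comes with each control period).
- cams.camera(name): name is "scene" or "top" or "wrist"; returns (picture, depth): 420x560x3 uint8, blue, green, red; 420x560 float32, m along the optical axis (not along the pixel's ray), 0 where there is no reading.
- cams.camera_info(name): a dict with "fx", "fy", "cx", "cy" (pixels), "world_to_cam" (4x4, takes a point from world to camera coordinates). Camera axes: x right, y down, z forward; pixel columns grow to the right and rows downward; lengths in m; the calibration is good to about 2 mm. A picture is of the moment at which its call begins: read the wrist's pose just before it. camera_info takes no time and is no camera call; for the wrist camera it gives the pose at the moment of the call.
- ctrl.hand_in(): hands the job in; it is judged then, once.
The state is a dict: "time_s": time; "qpos": joint angles; "joint_vel": joint speeds; "tau": joint torques, N m; "ee_pos": TCP position; "eef_rot": TCP orientation; "force": force on the tool from outside, world axes, zero at the start; "moment": the same for the moment, N m; "grip_width": finger opening in m; "grip_force": force on a finger pad.
Only numpy, scipy, OpenCV 4.12 (cv2) and the standard library are available. Lean on these libraries where they do the work, as an engineer would, in place of code of your own. Each camera call takes 0.05 s, during which the arm holds its last target. There are 200 camera calls.

## Working session

There is one attempt and no reset: what is moved stays moved. The work goes in short steps, Python scripts to look and compute and a tool call to move; the robot and the scene stay as the last step left them, time stands still between calls to the robot, and variables do not carry over. Pictures are saved under pics/ and viewed, at most 14 in all, crops included, and the job is handed in when it is done.

Besides the shell and the picture viewer there is one more tool, called after "Request:" as name([rows], argument=value, ...), one row to a line, values as JSON. arm_command: Moves the arm, as the interface text tells. Its arguments: {"type":"object","properties":{"plan":{"type":"array"},"squeeze":{"type":"number"}},"required":["plan"]}

```bash
mkdir -p pics
cat > h.py <<'E'
import numpy as np, cv2
from station import ctrl, cams
def cloud(name):
    i=cams.camera_info(name); im,d=cams.camera(name)
    v,u=np.mgrid[:d.shape[0],:d.shape[1]]
    P=np.stack([(u-i['cx'])/i['fx']*d,(v-i['cy'])/i['fy']*d,d],-1)
    T=np.linalg.inv(i['world_to_cam']); W=P@T[:3,:3].T+T[:3,3]
    W[d==0]=np.nan
    return im,d,W
E
python3 - <<'E'
from h import *
for n in ['top','scene']:
    im,d,W=cloud(n); cv2.imwrite(f'pics/{n}0.png',im); np.savez(f'{n}0.npz',im=im,W=W)
    print(n,np.linalg.inv(cams.camera_info(n)['world_to_cam'])[:3])
o=ctrl.get_obs(); print(o)
E
```

```text
top [[-0.00541993 -0.98404096  0.17785951  0.31991614]
 [-0.99991215  0.00318161 -0.01286757 -0.01726383]
 [ 0.01209634 -0.17791363 -0.98397176  1.18220021]]
scene [[ 0.94012751 -0.28987162  0.17926156  0.29399356]
 [-0.34065982 -0.78293053  0.52054844 -0.67150119]
 [-0.01054287 -0.55044912 -0.83480214  1.12768284]]
{'time_s': 0.1, 'qpos': array([ 1.04639891e+00,  3.00414341e-01,  1.52153098e+00,  3.34269914e-06,
        1.32066501e+00, -6.66098170e-02]), 'joint_vel': array([-0.00067293, -0.00170562, -0.0007058 ,  0.00017088, -0.00029362,
       -0.00075817]), 'tau': array([ 1.63185832e-03, -5.32641685e+01, -3.53282905e+01,  7.10629835e-02,
        2.35595932e-02, -5.94152448e-05]), 'ee_pos': array([0.24297096, 0.49316359, 0.20493865]), 'eef_rot': array([-3.14057745e+00, -7.09677932e-05,  2.68380419e+00]), 'force': array([ 0.45976534, -0.43899855, -0.31674497]), 'moment': array([-0.03187473, -0.01556933, -0.02847817]), 'grip_force': 0.0, 'grip_width': 0.09419787234792244}
```

View pics/top0.png

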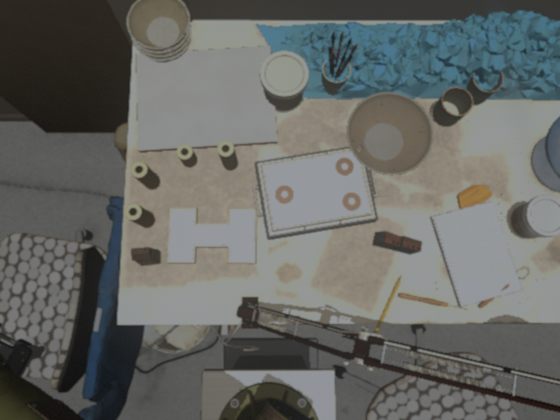

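View pics/scene0.png

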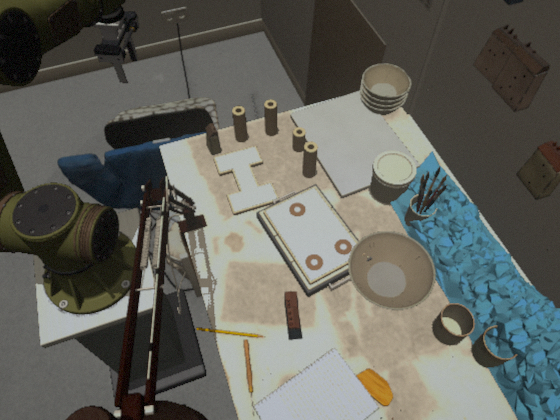

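The top view shows four props at about (140,171), (185,153), (227,149) and (134,212). The single house is at (146,256), the notched shelf at (212,235) and the base at (315,192) with its marks at (345,166), (351,201) and (284,194). The double house is at (398,242), and there is a dark linkage near the bottom, from (250,308) to (560,390). Next I'll measure these.

Run:
```python
from h import *
D=np.load('top0.npz'); W=D['W']; im=D['im']
def blob(n,m,lo=30):
    k,l,s,c=cv2.connectedComponentsWithStats(m.astype(np.uint8))
    for i in range(1,k):
        if s[i,4]>=lo:
            p=W[l==i]; r=cv2.minAreaRect((p[:,:2]*1000).astype(np.float32))
            print(n,'px',c[i].round(),s[i,4],'mean',p.mean(0).round(4),'rect',np.round(r[0],1),np.round(r[1],1),round(r[2],1),'zmed',np.median(p[:,2]).round(4))
Z=W[...,2]
roi=np.zeros(Z.shape,bool); roi[140:275,125:430]=1
blob('tall',roi&(Z>.112)&(Z<.14))
blob('short',roi&(Z>.066)&(Z<.085),20)
blob('house',roi&(Z>.085)&(Z<.112),20)
blob('base',roi&(Z>.040)&(Z<.054),300)
roi2=roi.copy(); roi2[:, 262:]=0
blob('shelf',roi2&(Z>.007)&(Z<.019),300)
hsv=cv2.cvtColor(im,cv2.COLOR_BGR2HSV)
m=roi&(Z>.040)&(Z<.056)&(hsv[...,1]>70); blob('marks',m,40)
# linkage
for u,v in [(250,308),(300,325),(372,345),(375,300),(450,360),(540,380),(85,265),(480,240),(390,130),(285,75),(158,30)]: print(u,v,W[v,u].round(3))
big=cv2.resize(im[130:280,120:440],None,fx=2.5,fy=2.5,interpolation=cv2.INTER_CUBIC)
cv2.imwrite('pics/crop.png',cv2.convertScaleAbs(big,alpha=1.5))
```

```text
tall px [226. 149.] 209 mean [0.6612 0.0966 0.1239] rect [661.9  96.4] [38.9 37.4] 1.3 zmed 0.1247
tall px [140. 170.] 224 mean [0.6113 0.2951 0.1236] rect [612.6 295.6] [38.7 38.9] 68.8 zmed 0.1243
tall px [134. 212.] 222 mean [0.5129 0.3035 0.124 ] rect [512.8 304. ] [38.7 37.7] 86.9 zmed 0.1243
short px [394. 161.] 398 mean [ 0.645  -0.3076  0.0762] rect [ 655.7 -297.8] [ 89.4 202.1] 0.2 zmed 0.0775
short px [185. 152.] 180 mean [0.6701 0.2021 0.0745] rect [671.1 202.6] [39.2 37.9] 26.5 zmed 0.0749
short px [230. 161.] 36 mean [0.6478 0.0916 0.0755] rect [650.1  93.6] [15.8 37.8] 15.2 zmed 0.075
short px [150. 179.] 44 mean [0.6023 0.2848 0.0749] rect [603.  286.5] [13.3 37.1] 44.8 zmed 0.0756
short px [145. 218.] 43 mean [0.5063 0.292  0.0745] rect [508.5 295.5] [19.8 39.3] 60.6 zmed 0.0742
short px [394. 240.] 148 mean [ 0.4519 -0.2982  0.079 ] rect [ 447.6 -314.9] [92.5 29.1] 73.4 zmed 0.0807
short px [147. 257.] 76 mean [0.4149 0.282  0.0794] rect [413.3 284.7] [23.5 46.2] 32.2 zmed 0.0813
house px [226. 149.] 26 mean [0.6697 0.0999 0.0999] rect [669.6  99.8] [ 5.3 15.8] 21.3 
[... 975 characters left out ...]
0.0143] rect [474.3 139.3] [222.1 140.4] 89.8 zmed 0.0144
marks px [344. 166.] 107 mean [ 0.6417 -0.1897  0.0486] rect [ 641.8 -189.8] [35.3 36.5] 86.4 zmed 0.0485
marks px [284. 194.] 96 mean [ 0.5704 -0.0391  0.049 ] rect [570.8 -39.7] [34.6 36.8] 89.4 zmed 0.049
marks px [351. 201.] 103 mean [ 0.5523 -0.2043  0.0491] rect [ 551.8 -204.3] [35.2 36.9] 88.9 zmed 0.0489
250 308 [0.297 0.04  0.097]
300 325 [ 0.211 -0.116 -0.754]
372 345 [ 0.131 -0.403 -0.762]
375 300 [ 0.312 -0.264 -0.003]
450 360 [ 0.229 -0.27   0.474]
540 380 [ 0.207 -0.379  0.512]
85 265 [0.399 0.439 0.041]
480 240 [ 0.459 -0.533  0.009]
390 130 [ 0.749 -0.319  0.01 ]
285 75 [ 0.855 -0.043  0.107]
158 30 [0.997 0.281 0.072]
```

View pics/crop.png

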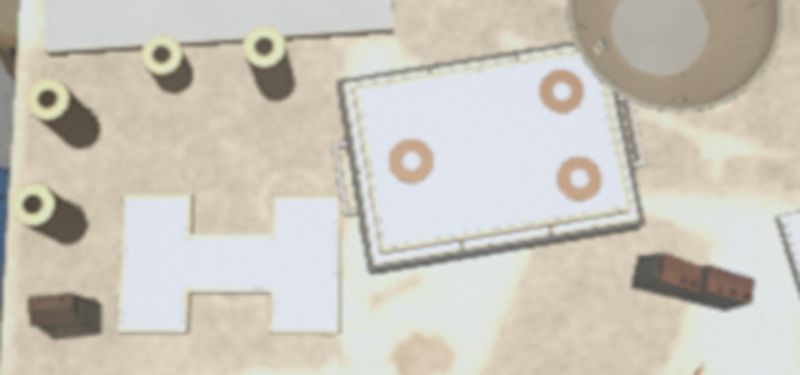

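```bash
cat >> h.py <<'E'
from scipy.spatial.transform import Rotation as Ro
def go(x,y,z,yaw=np.pi/2):
    o=ctrl.get_obs(); r=Ro.from_euler('xyz',o['eef_rot']); t=Ro.from_euler('xyz',[np.pi,0,yaw])
    print('from',o['ee_pos'].round(4),'t',o['time_s'],'shift',(r.inv().apply(np.array([x,y,z])-o['ee_pos'])*1000).round(1),'turn',(r.inv()*t).as_rotvec().round(4))
E
python3 - <<'E'
from h import *
D=np.load('scene0.npz'); W=D['W']; im=D['im']; Z=W[...,2]
def blob(n,m,lo=30):
    k,l,s,c=cv2.connectedComponentsWithStats(m.astype(np.uint8))
    for i in range(1,k):
        if s[i,4]>=lo:
            p=W[l==i]; r=cv2.minAreaRect((p[:,:2]*1000).astype(np.float32))
            print(n,'px',c[i].round(),s[i,4],'mean',p.mean(0).round(4),'rect',np.round(r[0],1),np.round(r[1],1),round(r[2],1))
X,Y=W[...,0],W[...,1]
roi=(X>.35)&(X<.75)&(Y>-.25)&(Y<.36)
blob('tall',roi&(Z>.117)&(Z<.135))
blob('base',roi&(Z>.044)&(Z<.054),800)
blob('house',roi&(Z>.085)&(Z<.112)&(X<.47)&(Y>.2),20)
blob('shelf',roi&(Z>.009)&(Z<.019)&(X<.56),500)
hsv=cv2.cvtColor(im,cv2.COLOR_BGR2HSV)
blob('marks',roi&(Z>.040)&(Z<.056)&(Y<0)&(hsv[...,1]>70)&(X<.68),60)
for n in ['top','scene']:
    W=np.load(f'{n}0.npz')['W']; p=W[np.isfinite(W[...,0])]
    q=p[(p[:,2]>.15)&(p[:,0]>.15)&(p[:,0]<.9)&(abs(p[:,1])<.6)]
    g=np.unique(np.round(q/.05).astype(int),axis=0)*.05
    print(n,len(q)); print(g[:60].round(2).tolist())
    b=p[(p[:,0]>.55)&(p[:,0]<.85)&(p[:,1]<-.2)&(p[:,1]>-.45)]; print('bowl',b[:,2].max(), b[b[:,2]>.06].min(0),b[b[:,2]>.06].max(0))
go(.42,.29,.25)
E
```

```text
tall px [270. 104.] 106 mean [0.6134 0.2944 0.1235] rect [613.  295.6] [39.  37.8] 46.4
tall px [238. 111.] 114 mean [0.5146 0.3027 0.1236] rect [515.1 303.8] [42.3 36.4] 73.1
tall px [310. 147.] 130 mean [0.6635 0.0957 0.1237] rect [664.  97.] [39.6 39.1] 5.0
base px [311. 233.] 4820 mean [ 0.5811 -0.1232  0.0488] rect [ 584.3 -119.4] [171.  251.6] 9.7
house px [211. 129.] 97 mean [0.4237 0.2892 0.0924] rect [422.8 291.3] [24.9 47.5] 3.0
shelf px [245. 179.] 2131 mean [0.4738 0.1332 0.0143] rect [475.2 139.8] [225.5 140.3] 89.6
marks px [297. 209.] 114 mean [ 0.5724 -0.0419  0.0486] rect [571.7 -42.3] [40.8 42.1] 20.6
marks px [343. 247.] 134 mean [ 0.6428 -0.1924  0.0492] rect [ 642.8 -192.8] [40.4 41.4] 76.2
marks px [314. 262.] 145 mean [ 0.5544 -0.2067  0.0491] rect [ 555.3 -205.8] [42.7 39.5] 19.3
top 9665
[[0.15, -0.4, 0.5], [0.15, -0.35, 0.5], [0.15, 0.25, 0.55], [0.2, -0.4, 0.5], [0.2, -0.35, 0.45], [0.2, -0.35, 0.5], [0.2, -0.3, 0.45], [0.2, -0.3, 0.5], [0.2, -0.25, 0.45], [0.2, -0.25, 0.5], [0.2, -0.2, 0.45], [0.2, -0.2, 0.5], [0.2, -0.15, 0.4], [0.2, -0.15, 0.45], [0.2, -
[... 1636 characters left out ...]
, 0.45], [0.2, -0.1, 0.45], [0.2, 0.25, 0.5], [0.2, 0.25, 0.55], [0.2, 0.25, 0.6], [0.2, 0.3, 0.5], [0.2, 0.3, 0.55], [0.2, 0.35, 0.45], [0.2, 0.35, 0.5], [0.2, 0.35, 0.55], [0.2, 0.4, 0.3], [0.2, 0.4, 0.35], [0.2, 0.4, 0.45], [0.2, 0.45, 0.2], [0.2, 0.45, 0.25], [0.2, 0.45, 0.3], [0.2, 0.45, 0.35], [0.2, 0.45, 0.4], [0.2, 0.5, 0.4], [0.25, -0.55, 0.45], [0.25, -0.55, 0.5], [0.25, -0.35, 0.5], [0.25, -0.3, 0.45], [0.25, -0.3, 0.5], [0.25, -0.25, 0.45], [0.25, -0.25, 0.5], [0.25, -0.2, 0.45]]
bowl 0.08980793881268889 [ 0.61250846 -0.44991397  0.06002711] [ 0.83214941 -0.20001605  0.08980794]
from [0.243  0.4932 0.2049] t 0.1 shift [-248.6 -104.   -45. ] turn [-9.000e-04  5.000e-04  1.113e+00]
```

Careful with the scale: shifts go in shares of 1000 mm and turns go in shares of 90 degrees. That gives: -327 mm is -0.327, -285 mm is -0.285, 1.113 rad is 0.7086.

Request:
arm_command([
  [[-0.04, -0.006, -0.035, 0, 0, 0.0891, -1], [-0.09, -0.014, -0.035, 0, 0, 0.1783, -1], [-0.14, -0.021, -0.035, 0, 0, 0.2674, -1], [-0.19, -0.029, -0.035, 0, 0, 0.3565, -1], [-0.24, -0.037, -0.035, 0, 0, 0.4456, -1], [-0.285, -0.043, -0.035, 0, 0, 0.5348, -1], [-0.327, -0.05, -0.035, 0, 0, 0.6239, -1], [-0.327, -0.05, -0.035, 0, 0, 0.7086, -1], [-0.327, -0.05, -0.035, 0, 0, 0.7086, -1], [-0.327, -0.05, -0.035, 0, 0, 0.7086, -1], [-0.327, -0.05, -0.035, 0, 0, 0.7086, -1]],
], squeeze=25)

```text
time_s: 1.2
ee_pos: [0.5137, 0.3046, 0.2405]
eef_rot: [-3.142, -0.0, 1.575]
force: [-0.2, 0.6, 0.3]
grip_width: 0.0944
grip_force: 0.0
```

Run:
```python
from h import *
o=ctrl.get_obs(); q=o['qpos']; print(q.round(4),o['ee_pos'],o['eef_rot'])
A=np.array([[np.sin(.3004),np.sin(1.8219)],[np.sin(q[1]),np.sin(q[1]+q[2])]])
print('L',np.linalg.solve(A,[np.hypot(.24297,.49316),np.hypot(*o['ee_pos'][:2])]))
im,d,W=cloud('wrist'); cv2.imwrite('pics/w1.png',im)
go(.514,.304,.081)
```

```text
[0.4739 0.3837 1.3282 0.     1.4298 0.4696] [0.51370377 0.30460475 0.24053094] [-3.14157734e+00 -4.68897779e-05  1.57509239e+00]
L [0.49103163 0.41756256]
from [0.5137 0.3046 0.2406] t 1.25 shift [ -0.6   0.3 159.6] turn [ 0.0001 -0.0001  0.0037]
```

View pics/w1.png

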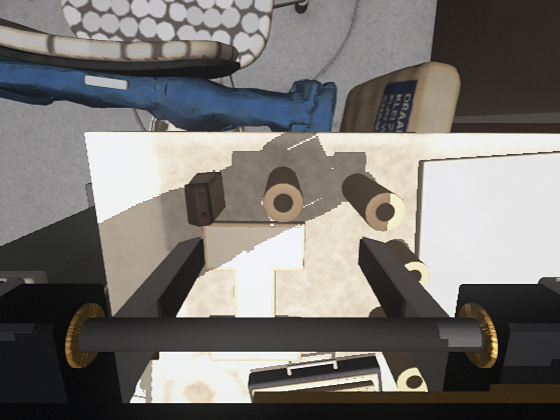

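The wrist view shows prop 3 at (283,200) between the fingers, the house at (205,197), and prop 2 at (378,205). I'll descend on prop 3.

To row units: 160 mm is 0.16, 130 mm is 0.13.

Request:
arm_command([
  [[0, 0, 0.045, 0, 0, 0, -1], [0, 0, 0.09, 0, 0, 0, -1], [0, 0, 0.13, 0, 0, 0, -1], [0, 0, 0.16, 0, 0, 0, -1], [0, 0, 0.16, 0, 0, 0, -1], [0, 0, 0.16, 0, 0, 0, 0.6], [0, 0, 0.16, 0, 0, 0, 0.6], [0, 0, 0.16, 0, 0, 0, 0.6], [0, 0, 0.16, 0, 0, 0, 0.6], [0, 0, 0.16, 0, 0, 0, 0.6], [0, 0, 0.16, 0, 0, 0, 0.6], [0, 0, 0.16, 0, 0, 0, 0.6]],
])

```text
time_s: 2.45
ee_pos: [0.5144, 0.304, 0.0805]
eef_rot: [3.141, -0.0, 1.571]
force: [1.0, 0.2, 0.5]
grip_width: 0.0417
grip_force: 0.1
```

To row units: -180 mm is -0.18, -135 mm is -0.135.

Request:
arm_command([
  [[0, 0, 0, 0, 0, 0, 0.6], [0, 0, 0, 0, 0, 0, 0.6], [0, 0, -0.015, 0, 0, 0, 0.6], [0, 0, -0.045, 0, 0, 0, 0.6], [0, 0, -0.085, 0, 0, 0, 0.6], [0, 0, -0.115, 0, 0, 0, 0.6], [0, 0, -0.13, 0, 0, 0, 0.6], [-0.015, 0.004, -0.13, 0, 0, 0, 0.6], [-0.045, 0.011, -0.13, 0, 0, 0, 0.6], [-0.09, 0.023, -0.13, 0, 0, 0, 0.6], [-0.135, 0.035, -0.13, 0, 0, 0, 0.6], [-0.18, 0.046, -0.13, 0, 0, 0, 0.6]],
])

```text
time_s: 3.65
ee_pos: [0.5601, 0.1213, 0.2098]
eef_rot: [-3.14, 0.0, 1.571]
force: [1.2, 0.3, -1.3]
grip_width: 0.0398
grip_force: 25.0
```

Run:
```python
from h import *
go(.6418,-.1906,.150)
```

```text
from [0.5601 0.1213 0.2098] t 3.65 shift [-311.9   81.8   59.8] turn [-0.0013  0.0004 -0.    ]
```

Request:
arm_command([
  [[-0.045, 0.012, 0, 0, 0, 0, 0.6], [-0.09, 0.024, 0, 0, 0, 0, 0.6], [-0.135, 0.035, 0, 0, 0, 0, 0.6], [-0.18, 0.047, 0, 0, 0, 0, 0.6], [-0.225, 0.058, 0, 0, 0, 0, 0.6], [-0.265, 0.069, 0, 0, 0, 0, 0.6], [-0.295, 0.076, 0, 0, 0, 0, 0.6], [-0.31, 0.08, 0.01, 0, 0, 0, 0.6], [-0.314, 0.081, 0.03, 0, 0, 0, 0.6], [-0.314, 0.081, 0.05, 0, 0, 0, 0.6], [-0.314, 0.081, 0.065, 0, 0, 0, 0.6], [-0.314, 0.081, 0.07, 0, 0, 0, 0.6]],
])

```text
time_s: 4.85
ee_pos: [0.6404, -0.1894, 0.138]
eef_rot: [-3.138, -0.001, 1.571]
force: [-0.7, 0.7, -2.2]
grip_width: 0.0398
grip_force: 25.0
```

Run:
```python
from h import *
im,d,W=cloud('top'); cv2.imwrite('pics/t1.png',im[100:310,150:450])
go(.6418,-.1906,.1295); print(ctrl.get_obs()['grip_width'])
```

```text
from [ 0.6406 -0.1894  0.1385] t 4.9 shift [-1.2  1.2  9. ] turn [-0.0025 -0.0009  0.0005]
0.04004121784555343
```

View pics/t1.png

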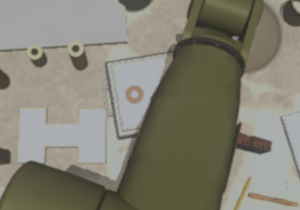

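The picture shows the arm over mark A and hides the mark itself, while mark B is still clear at crop (135,95). Now I'll lower gently.

To row units: 10 mm is 0.01, 9 mm is 0.009.

Request:
arm_command([
  [[-0.001, 0.001, 0.004, 0, 0, 0, 0.6], [-0.001, 0.001, 0.007, 0, 0, 0, 0.6], [-0.001, 0.001, 0.009, 0, 0, 0, 0.6], [-0.001, 0.001, 0.01, 0, 0, 0, 0.6], [-0.001, 0.001, 0.01, 0, 0, 0, 0.6], [-0.001, 0.001, 0.01, 0, 0, 0, 0.6]],
])

```text
time_s: 5.5
ee_pos: [0.6424, -0.191, 0.1307]
eef_rot: [3.141, 0.0, 1.571]
force: [0.0, 0.6, -1.1]
grip_width: 0.0399
grip_force: 25.0
```

To row units: -90 mm is -0.09, -60 mm is -0.06.

Request:
arm_command([
  [[0, 0, 0.0015, 0, 0, 0, 0.6], [0, 0, 0.002, 0, 0, 0, 0.6], [0, 0, 0.002, 0, 0, 0, 0.6], [0, 0, 0.002, 0, 0, 0, -0.3], [0, 0, 0.002, 0, 0, 0, -0.3], [0, 0, 0.002, 0, 0, 0, -0.3], [0, 0, 0.002, 0, 0, 0, -0.3], [0, 0, -0.02, 0, 0, 0, -0.3], [0, 0, -0.06, 0, 0, 0, -0.3], [0, 0, -0.09, 0, 0, 0, -0.3], [0.04, 0, -0.09, 0, 0, 0, -1], [0.09, 0, -0.09, 0, 0, 0, -1]],
])

```text
time_s: 6.7
ee_pos: [0.6423, -0.1015, 0.2213]
eef_rot: [3.14, 0.001, 1.568]
force: [0.0, 0.3, -0.1]
grip_width: 0.0731
grip_force: 0.0
```

Run:
```python
from h import *
go(.663,.097,.21)
```

```text
from [ 0.6423 -0.1015  0.2213] t 6.7 shift [198.6  20.1  11.2] turn [ 0.0017  0.0005 -0.003 ]
```

To row units: 198 mm is 0.198, 140 mm is 0.14.

Request:
arm_command([
  [[0.045, 0.005, 0, 0, 0, 0, -1], [0.095, 0.01, 0, 0, 0, 0, -1], [0.14, 0.015, 0, 0, 0, 0, -1], [0.18, 0.019, 0, 0, 0, 0, -1], [0.198, 0.021, 0, 0, 0, 0, -1], [0.198, 0.021, 0.01, 0, 0, 0, -1], [0.198, 0.021, 0.01, 0, 0, 0, -1], [0.198, 0.021, 0.05, 0, 0, 0, -1], [0.198, 0.021, 0.095, 0, 0, 0, -1], [0.198, 0.021, 0.13, 0, 0, 0, -1], [0.198, 0.021, 0.14, 0, 0, 0, -1], [0.198, 0.021, 0.14, 0, 0, 0, 0.6]],
])

```text
time_s: 7.9
ee_pos: [0.6631, 0.0956, 0.0798]
eef_rot: [-3.14, 0.0, 1.569]
force: [0.5, 0.1, -0.1]
grip_width: 0.0887
grip_force: 0.0
```

Request:
arm_command([
  [[0, 0, 0, 0, 0, 0, 0.6], [0, 0, 0, 0, 0, 0, 0.6], [0, 0, 0, 0, 0, 0, 0.6], [0, 0, 0, 0, 0, 0, 0.6], [0, 0, 0, 0, 0, 0, 0.6], [0, 0, 0, 0, 0, 0, 0.6], [0, 0, 0, 0, 0, 0, 0.6], [0, 0, 0, 0, 0, 0, 0.6]],
])

```text
time_s: 8.7
ee_pos: [0.6633, 0.097, 0.0805]
eef_rot: [-3.142, -0.0, 1.571]
force: [-0.7, 1.1, 1.4]
grip_width: 0.0399
grip_force: 25.0
```

To row units: -270 mm is -0.27, -130 mm is -0.13.

Request:
arm_command([
  [[0, 0, -0.015, 0, 0, 0, 0.6], [0, 0, -0.045, 0, 0, 0, 0.6], [0, 0, -0.085, 0, 0, 0, 0.6], [0, 0, -0.115, 0, 0, 0, 0.6], [-0.01, -0.01, -0.13, 0, 0, 0, 0.6], [-0.035, -0.035, -0.13, 0, 0, 0, 0.6], [-0.07, -0.065, -0.13, 0, 0, 0, 0.6], [-0.105, -0.09, -0.13, 0, 0, 0, 0.6], [-0.145, -0.104, -0.13, 0, 0, 0, 0.6], [-0.19, -0.11, -0.13, 0, 0, 0, 0.6], [-0.235, -0.11, -0.13, 0, 0, 0, 0.6], [-0.27, -0.11, -0.13, 0, 0, 0, 0.6]],
])

```text
time_s: 9.9
ee_pos: [0.5528, -0.1754, 0.2118]
eef_rot: [3.141, 0.001, 1.57]
force: [-0.2, -0.2, -1.4]
grip_width: 0.0399
grip_force: 25.0
```

To row units: 76 mm is 0.076, 73 mm is 0.073.

Request:
arm_command([
  [[-0.02, 0, 0, 0, 0, 0, 0.6], [-0.03, 0, 0, 0, 0, 0, 0.6], [-0.033, 0, 0.01, 0, 0, 0, 0.6], [-0.033, 0, 0.03, 0, 0, 0, 0.6], [-0.033, 0, 0.05, 0, 0, 0, 0.6], [-0.033, 0, 0.065, 0, 0, 0, 0.6], [-0.033, 0, 0.073, 0, 0, 0, 0.6], [-0.033, 0, 0.076, 0, 0, 0, 0.6], [-0.033, 0, 0.076, 0, 0, 0, 0.6]],
])

```text
time_s: 10.8
ee_pos: [0.5535, -0.2056, 0.1346]
eef_rot: [3.142, 0.0, 1.571]
force: [0.5, -0.0, -0.9]
grip_width: 0.0398
grip_force: 25.0
```

Run:
```python
from h import *
go(.553,-.2056,.1285); print(ctrl.get_obs()['grip_width'])
```

```text
from [ 0.5535 -0.2056  0.1346] t 10.8 shift [-0.  -0.5  6.1] turn [0.0001 0.     0.0006]
0.03980635006894136
```

To row units: -86 mm is -0.086, -60 mm is -0.06.

Request:
arm_command([
  [[0, 0, 0.003, 0, 0, 0, 0.6], [0, 0, 0.005, 0, 0, 0, 0.6], [0, 0, 0.006, 0, 0, 0, 0.6], [0, 0, 0.006, 0, 0, 0, 0.6], [0, 0, 0.006, 0, 0, 0, -0.3], [0, 0, 0.006, 0, 0, 0, -0.3], [0, 0, 0.006, 0, 0, 0, -0.3], [0, 0, 0.006, 0, 0, 0, -0.3], [0, 0, -0.02, 0, 0, 0, -0.3], [0, 0, -0.06, 0, 0, 0, -0.3], [0, 0, -0.086, 0, 0, 0, -0.3], [0.02, 0, -0.086, 0, 0, 0, -1]],
])

```text
time_s: 12.0
ee_pos: [0.5543, -0.1876, 0.2245]
eef_rot: [3.136, 0.003, 1.569]
force: [0.1, -0.3, -0.9]
grip_width: 0.0663
grip_force: 0.0
```

Run:
```python
from h import *
go(.613,.2955,.22)
```

```text
from [ 0.5543 -0.1876  0.2245] t 12.0 shift [483.3  57.7   3.5] turn [ 0.0058  0.0026 -0.0019]
```

To row units: 481 mm is 0.481, 470 mm is 0.47.

Request:
arm_command([
  [[0.045, 0.005, 0, 0, 0, 0, -1], [0.095, 0.012, 0, 0, 0, 0, -1], [0.145, 0.018, 0, 0, 0, 0, -1], [0.195, 0.024, 0, 0, 0, 0, -1], [0.245, 0.03, 0, 0, 0, 0, -1], [0.295, 0.036, 0, 0, 0, 0, -1], [0.345, 0.042, 0, 0, 0, 0, -1], [0.395, 0.048, 0, 0, 0, 0, -1], [0.44, 0.054, 0, 0, 0, 0, -1], [0.47, 0.058, 0, 0, 0, 0, -1], [0.481, 0.059, 0, 0, 0, 0, -1], [0.481, 0.059, 0, 0, 0, 0, -1]],
])

```text
time_s: 13.2
ee_pos: [0.6121, 0.2958, 0.2199]
eef_rot: [-3.141, 0.0, 1.572]
force: [0.5, -0.2, 0.2]
grip_width: 0.0939
grip_force: 0.0
```

Run:
```python
from h import *
im,d,W=cloud('top'); cv2.imwrite('pics/t2.png',cv2.resize(im[100:310,150:450],None,fx=2,fy=2))
Z=W[...,2];X,Y=W[...,0],W[...,1]
m=((Z>.165)&(Z<.18)&(X>.5)&(Y<0)&(Y>-.26)).astype(np.uint8)
k,l,s,c=cv2.connectedComponentsWithStats(m)
for i in range(1,k):
    if s[i,4]>40: p=W[l==i]; print(c[i],s[i,4],p.mean(0).round(4),cv2.minAreaRect((p[:,:2]*1000).astype(np.float32))[:2])
go(.613,.2955,.081)
```

```text
[351.63207547 151.62264151] 212 [ 0.6394 -0.1889  0.1725] ((640.23583984375, -189.27967834472656), (37.99345397949219, 38.36397171020508))
[360.22429907 190.1588785 ] 214 [ 0.5512 -0.205   0.1725] ((551.861572265625, -205.3532257080078), (38.3841552734375, 38.38898468017578))
from [0.6123 0.2944 0.2201] t 13.25 shift [  1.1   0.8 139.1] turn [-0.0004  0.0004  0.0002]
```

View pics/t2.png

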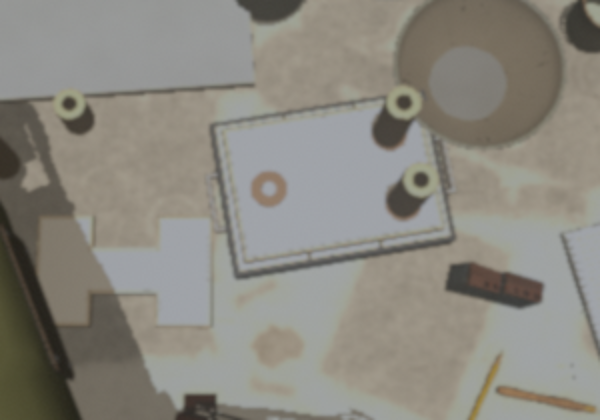

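Two props stand on marks A (top at crop (403,102)) and C (421,180), within about 1–2 mm. Next is the third prop.

To row units: 139 mm is 0.139, 125 mm is 0.125.

Request:
arm_command([
  [[0, 0.001, 0.045, 0, 0, 0, -1], [0, 0.001, 0.09, 0, 0, 0, -1], [0, 0.001, 0.125, 0, 0, 0, -1], [0, 0.001, 0.139, 0, 0, 0, -1], [0, 0.001, 0.139, 0, 0, 0, -1], [0, 0.001, 0.139, 0, 0, 0, 0.6], [0, 0.001, 0.139, 0, 0, 0, 0.6], [0, 0.001, 0.139, 0, 0, 0, 0.6], [0, 0.001, 0.139, 0, 0, 0, 0.6], [0, 0.001, 0.139, 0, 0, 0, 0.6], [0, 0.001, 0.139, 0, 0, 0, 0.6], [0, 0.001, 0.139, 0, 0, 0, 0.6]],
])

```text
time_s: 14.45
ee_pos: [0.6133, 0.295, 0.0815]
eef_rot: [3.142, 0.0, 1.571]
force: [0.3, 0.4, -0.5]
grip_width: 0.0417
grip_force: 0.2
```

To row units: -210 mm is -0.21, -165 mm is -0.165.

Request:
arm_command([
  [[0, 0, 0, 0, 0, 0, 0.6], [0, 0, 0, 0, 0, 0, 0.6], [0, 0, -0.015, 0, 0, 0, 0.6], [0, 0, -0.045, 0, 0, 0, 0.6], [0, 0, -0.085, 0, 0, 0, 0.6], [0, 0, -0.115, 0, 0, 0, 0.6], [-0.01, -0.001, -0.13, 0, 0, 0, 0.6], [-0.035, -0.005, -0.13, 0, 0, 0, 0.6], [-0.075, -0.01, -0.13, 0, 0, 0, 0.6], [-0.12, -0.015, -0.13, 0, 0, 0, 0.6], [-0.165, -0.02, -0.13, 0, 0, 0, 0.6], [-0.21, -0.026, -0.13, 0, 0, 0, 0.6]],
])

```text
time_s: 15.65
ee_pos: [0.5863, 0.0827, 0.2111]
eef_rot: [-3.141, 0.0, 1.571]
force: [0.7, -0.5, -1.2]
grip_width: 0.0404
grip_force: 25.0
```

Run:
```python
from h import *
go(.5706,-.0403,.1285); print(ctrl.get_obs()['grip_width'])
```

```text
from [0.5863 0.0827 0.2111] t 15.65 shift [-123.   -15.6   82.6] turn [-0.0009  0.0002 -0.0001]
0.0404139962755557
```

To row units: -125 mm is -0.125, -16.5 mm is -0.0165.

Request:
arm_command([
  [[-0.04, -0.005, 0, 0, 0, 0, 0.6], [-0.08, -0.011, 0, 0, 0, 0, 0.6], [-0.11, -0.015, 0, 0, 0, 0, 0.6], [-0.125, -0.0165, 0.01, 0, 0, 0, 0.6], [-0.125, -0.0165, 0.03, 0, 0, 0, 0.6], [-0.125, -0.0165, 0.05, 0, 0, 0, 0.6], [-0.125, -0.0165, 0.065, 0, 0, 0, 0.6], [-0.125, -0.0165, 0.072, 0, 0, 0, 0.6], [-0.125, -0.0165, 0.076, 0, 0, 0, 0.6], [-0.125, -0.0165, 0.076, 0, 0, 0, 0.6], [-0.125, -0.0165, 0.076, 0, 0, 0, 0.6]],
])

```text
time_s: 16.75
ee_pos: [0.571, -0.04, 0.136]
eef_rot: [3.141, 0.0, 1.571]
force: [0.4, 0.1, -1.1]
grip_width: 0.0401
grip_force: 25.0
```

Run:
```python
from h import *
go(.5706,-.0403,.1285)
```

```text
from [ 0.571 -0.04   0.136] t 16.75 shift [-0.3 -0.4  7.5] turn [0.0008 0.0001 0.0001]
```

To row units: -86 mm is -0.086, -60 mm is -0.06.

Request:
arm_command([
  [[0, 0, 0.003, 0, 0, 0, 0.6], [0, 0, 0.005, 0, 0, 0, 0.6], [0, 0, 0.007, 0, 0, 0, 0.6], [0, 0, 0.007, 0, 0, 0, 0.6], [0, 0, 0.007, 0, 0, 0, -0.3], [0, 0, 0.007, 0, 0, 0, -0.3], [0, 0, 0.007, 0, 0, 0, -0.3], [0, 0, 0.007, 0, 0, 0, -0.3], [0, 0, -0.02, 0, 0, 0, -0.3], [0, 0, -0.06, 0, 0, 0, -0.3], [0, 0, -0.086, 0, 0, 0, -0.3], [0.02, 0, -0.086, 0, 0, 0, -1]],
])

```text
time_s: 17.95
ee_pos: [0.5721, -0.0213, 0.2254]
eef_rot: [3.135, 0.001, 1.569]
force: [0.5, 0.7, -1.8]
grip_width: 0.0659
grip_force: 0.0
```

Run:
```python
from h import *
go(.45,.20,.22)
```

```text
from [ 0.5721 -0.0213  0.2254] t 17.95 shift [ 221.1 -122.5    4.5] turn [ 0.0061  0.0009 -0.002 ]
```

To row units: 221 mm is 0.221, 215 mm is 0.215.

Request:
arm_command([
  [[0.035, -0.024, 0, 0, 0, 0, -1], [0.075, -0.052, 0, 0, 0, 0, -1], [0.115, -0.08, 0, 0, 0, 0, -1], [0.15, -0.105, 0, 0, 0, 0, -1], [0.185, -0.13, 0, 0, 0, 0, -1], [0.215, -0.147, 0, 0, 0, 0, -1], [0.221, -0.151, 0, 0, 0, 0, -1], [0.221, -0.151, 0, 0, 0, 0, -1], [0.221, -0.151, 0, 0, 0, 0, -1]],
])

```text
time_s: 18.85
ee_pos: [0.4203, 0.2004, 0.2214]
eef_rot: [3.142, 0.0, 1.571]
force: [-0.3, 0.4, 0.5]
grip_width: 0.0939
grip_force: 0.0
```

Run:
```python
from h import *
im,d,W=cloud('wrist'); cv2.imwrite('pics/w2.png',im)
X,Y,Z=W[...,0],W[...,1],W[...,2]
np.savez('w2.npz',im=im,W=W)
m=(X>.38)&(X<.47)&(Y>.25)&(Y<.34)
for a,b in [(.03,.07),(.075,.084),(.084,.09),(.09,.095),(.095,.099),(.099,.11)]:
    s=m&(Z>a)&(Z<b); p=W[s]
    if len(p)>10:
        r=cv2.minAreaRect((p[:,:2]*1000).astype(np.float32)); print(a,b,len(p),p.mean(0).round(4),np.round(r[0],1),np.round(r[1],1),round(r[2],1))
it,dt,Wt=cloud('top'); 
m=(Wt[...,2]>.085)&(Wt[...,0]<.5)&(Wt[...,0]>.35)&(Wt[...,1]>.23)&(Wt[...,1]<.34)&(Wt[...,2]<.15)
p=Wt[m]; print(len(p),p.mean(0) if len(p) else '')
Z=Wt[...,2];X,Y=Wt[...,0],Wt[...,1]
m=((Z>.165)&(Z<.18)&(X>.5)&(Y<0)&(Y>-.26)).astype(np.uint8)
k,l,s,c=cv2.connectedComponentsWithStats(m)
for i in range(1,k):
    if s[i,4]>40: p=Wt[l==i]; print('prop',p.mean(0).round(4),cv2.minAreaRect((p[:,:2]*1000).astype(np.float32))[:2])
go(.422,.291,.22)
```

```text
0.03 0.07 36 [0.4121 0.2931 0.0416] [411.1 286.8] [22.3 53.2] 34.7
0.075 0.084 230 [0.4116 0.2937 0.0816] [421.4 294.4] [27.3 46.2] 4.3
0.084 0.09 296 [0.416  0.2943 0.0871] [423.5 294.7] [23.9 45.4] 2.1
0.09 0.095 753 [0.4267 0.2968 0.0931] [426.7 294.4] [20.7 43.4] 0.1
0.095 0.099 190 [0.4271 0.284  0.0959] [427.6 293.4] [14.1 39.8] 5.4
0.099 0.11 18 [0.4311 0.286  0.0997] [431.1 286. ] [3.5 3.6] 89.9
0 
prop [ 0.6394 -0.1888  0.1722] ((640.2234497070312, -189.3387451171875), (38.07475280761719, 38.46411895751953))
prop [ 0.5687 -0.0385  0.1725] ((568.8621215820312, -38.2535400390625), (38.22004699707031, 38.54774856567383))
prop [ 0.551  -0.205   0.1726] ((551.3145751953125, -205.17526245117188), (38.8813362121582, 38.80812454223633))
from [0.4204 0.2001 0.2213] t 18.95 shift [90.9  1.5  1.3] turn [-0.0002  0.0002 -0.0014]
```

View pics/w2.png

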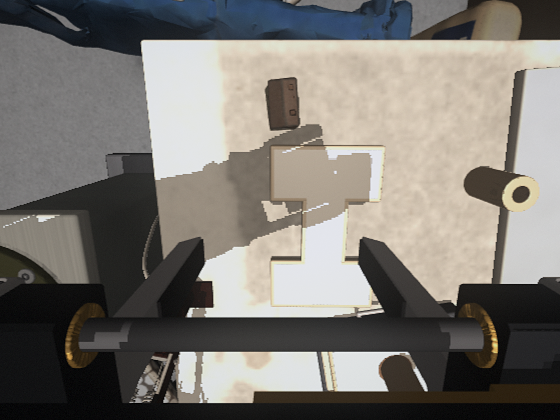

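The wrist view shows the house upright at about (283,104), its long axis nearly along world y with a tilt of a few degrees. I'll fit its edges for yaw and centre.

Run:
```python
from h import *
for f in ['w2','top0','scene0']:
    W=np.load(f+'.npz')['W']
    X,Y,Z=W[...,0],W[...,1],W[...,2]
    s=(X>.38)&(X<.47)&(Y>.25)&(Y<.34)&(Z>.078)&(Z<.11); p=W[s][:,:2]*1000
    r=cv2.minAreaRect(p.astype(np.float32)); print(f,np.round(r[0],1),np.round(r[1],1),round(r[2],1))
    E=[]
    for y in np.arange(p[:,1].min()+5,p[:,1].max()-5,3):
        q=p[abs(p[:,1]-y)<2.5]
        if len(q)>5: E.append((y,q[:,0].min(),q[:,0].max()))
    E=np.array(E)
    for k in (1,2):
        c=np.polyfit(E[:,0],E[:,k],1); print(' edge slope deg',np.degrees(np.arctan(-c[0])).round(1),'x at 292',np.polyval(c,292).round(1))
    E=[]
    for x in np.arange(p[:,0].min()+4,p[:,0].max()-4,3):
        q=p[abs(p[:,0]-x)<2.5]
        if len(q)>5: E.append((x,q[:,1].min(),q[:,1].max()))
    E=np.array(E)
    for k in (1,2):
        c=np.polyfit(E[:,0],E[:,k],1); print(' end slope deg',np.degrees(np.arctan(c[0])).round(1),'y at 422',np.polyval(c,422).round(1))
```

```text
w2 [422.1 294.5] [28.4 46.2] 3.9
 edge slope deg 2.7 x at 292 408.6
 edge slope deg 4.0 x at 292 436.1
 end slope deg 5.3 y at 422 271.6
 end slope deg 4.7 y at 422 316.6
top0 [420.9 292. ] [28.7 45.9] 3.7
 edge slope deg 3.9 x at 292 407.4
 edge slope deg 2.4 x at 292 434.3
 end slope deg 5.7 y at 422 269.5
 end slope deg -4.4 y at 422 312.9
scene0 [422.7 290.6] [28.4 48.9] 3.6
 edge slope deg 5.1 x at 292 409.9
 edge slope deg 5.9 x at 292 434.0
 end slope deg 3.1 y at 422 268.3
 end slope deg -1.1 y at 422 313.1
```

To row units: 173 mm is 0.173, 155 mm is 0.155, -0.065 rad is -0.0414.

Request:
arm_command([
  [[0.04, 0.001, 0, 0, 0, -0.0414, -1], [0.08, 0.002, 0, 0, 0, -0.0414, -1], [0.092, 0.002, 0, 0, 0, -0.0414, -1], [0.092, 0.002, 0.01, 0, 0, -0.0414, -1], [0.092, 0.002, 0.05, 0, 0, -0.0414, -1], [0.092, 0.002, 0.09, 0, 0, -0.0414, -1], [0.092, 0.002, 0.125, 0, 0, -0.0414, -1], [0.092, 0.002, 0.155, 0, 0, -0.0414, -1], [0.092, 0.002, 0.173, 0, 0, -0.0414, -1], [0.092, 0.002, 0.173, 0, 0, -0.0414, -1], [0.092, 0.002, 0.173, 0, 0, -0.0414, -1]],
], squeeze=15)

```text
time_s: 20.05
ee_pos: [0.4222, 0.292, 0.0487]
eef_rot: [-3.141, 0.0, 1.635]
force: [1.5, -0.2, -0.6]
grip_width: 0.0938
grip_force: 0.0
```

Request:
arm_command([
  [[0, 0, 0, 0, 0, 0, -0.3], [0, 0, 0, 0, 0, 0, 0], [0, 0, 0, 0, 0, 0, 0.15], [0, 0, 0, 0, 0, 0, 0.25], [0, 0, 0, 0, 0, 0, 0.35], [0, 0, 0, 0, 0, 0, 0.5], [0, 0, 0, 0, 0, 0, 0.6], [0, 0, 0, 0, 0, 0, 0.7], [0, 0, 0, 0, 0, 0, 0.7], [0, 0, 0, 0, 0, 0, 0.7]],
])

```text
time_s: 21.05
ee_pos: [0.4218, 0.293, 0.0484]
eef_rot: [-3.142, 0.0, 1.636]
force: [0.1, 0.1, -0.2]
grip_width: 0.0287
grip_force: 14.7
```

To row units: -30 mm is -0.03, -25 mm is -0.025.

Request:
arm_command([
  [[0, 0, 0, 0, 0, 0, 0.7], [0, 0, -0.003, 0, 0, 0, 0.7], [0, 0, -0.008, 0, 0, 0, 0.7], [0, 0, -0.015, 0, 0, 0, 0.7], [0, 0, -0.025, 0, 0, 0, 0.7], [0, 0, -0.03, 0, 0, 0, 0.7], [0, 0, -0.03, 0, 0, 0, 0.7]],
])

```text
time_s: 21.75
ee_pos: [0.4223, 0.2932, 0.0795]
eef_rot: [3.14, -0.001, 1.636]
force: [-0.7, 0.8, -3.3]
grip_width: 0.0289
grip_force: 14.6
```

Run:
```python
from h import *
im,d,W=cloud('scene'); cv2.imwrite('pics/s3.png',cv2.resize(im[60:240,140:360],None,fx=3,fy=3,interpolation=cv2.INTER_CUBIC)); print(ctrl.get_obs()['grip_width'])
```

```text
0.029033479189765406
```

View pics/s3.png

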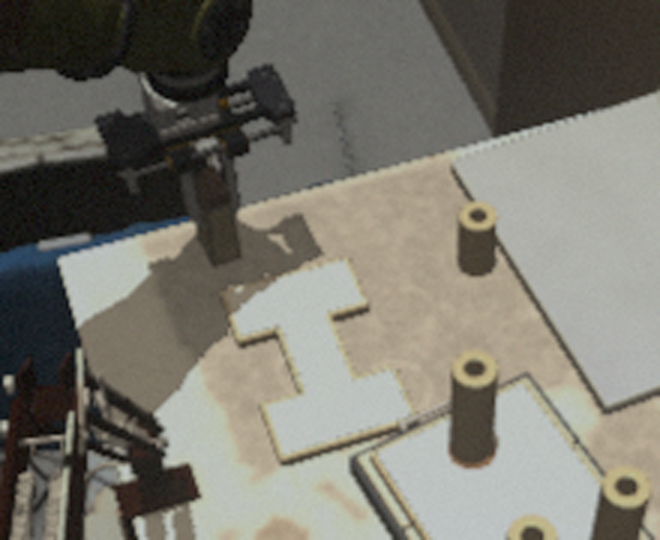

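The house is held upright at crop (215,220), clear of the table. I'll carry it over the props.

To row units: -235 mm is -0.235, -200 mm is -0.2.

Request:
arm_command([
  [[0, 0, -0.02, 0, 0, 0, 0.7], [0, 0, -0.05, 0, 0, 0, 0.7], [0, 0, -0.09, 0, 0, 0, 0.7], [0, 0, -0.13, 0, 0, 0, 0.7], [-0.01, 0.003, -0.155, 0, 0, 0, 0.7], [-0.03, 0.009, -0.162, 0, 0, 0, 0.7], [-0.06, 0.019, -0.162, 0, 0, 0, 0.7], [-0.095, 0.03, -0.162, 0, 0, 0, 0.7], [-0.13, 0.041, -0.162, 0, 0, 0, 0.7], [-0.165, 0.053, -0.162, 0, 0, 0, 0.7], [-0.2, 0.064, -0.162, 0, 0, 0, 0.7], [-0.235, 0.075, -0.162, 0, 0, 0, 0.7]],
])

```text
time_s: 23.0
ee_pos: [0.5121, 0.0619, 0.2401]
eef_rot: [-3.141, -0.0, 1.636]
force: [0.3, 0.0, -1.3]
grip_width: 0.029
grip_force: 14.7
```

To row units: -187 mm is -0.187, -178 mm is -0.178, -0.103 rad is -0.0656.

Request:
arm_command([
  [[-0.035, 0.011, 0, 0, 0, -0.0127, 0.7], [-0.07, 0.022, 0, 0, 0, -0.0255, 0.7], [-0.105, 0.034, 0, 0, 0, -0.0382, 0.7], [-0.135, 0.043, 0, 0, 0, -0.0509, 0.7], [-0.16, 0.051, 0, 0, 0, -0.0573, 0.7], [-0.178, 0.057, 0, 0, 0, -0.0637, 0.7], [-0.187, 0.06, 0, 0, 0, -0.0656, 0.7], [-0.187, 0.06, 0, 0, 0, -0.0656, 0.7], [-0.187, 0.06, 0, 0, 0, -0.0656, 0.7], [-0.187, 0.06, 0, 0, 0, -0.0656, 0.7]],
])

```text
time_s: 24.0
ee_pos: [0.5838, -0.1184, 0.2406]
eef_rot: [3.142, -0.0, 1.74]
force: [-0.5, -0.2, -2.3]
grip_width: 0.0293
grip_force: 14.7
```

Run:
```python
from h import *
go(.584,-.1192,.0965,np.pi/2+.168);print(ctrl.get_obs()['grip_width'])
```

```text
from [ 0.5838 -0.1184  0.2406] t 24.0 shift [-8.000e-01  1.000e-01  1.441e+02] turn [ 0.0001 -0.0001  0.0008]
0.02926006636051228
```

Request:
arm_command([
  [[-0.001, 0, 0.01, 0, 0, 0, 0.7], [-0.001, 0, 0.035, 0, 0, 0, 0.7], [-0.001, 0, 0.065, 0, 0, 0, 0.7], [-0.001, 0, 0.095, 0, 0, 0, 0.7], [-0.001, 0, 0.115, 0, 0, 0, 0.7], [-0.001, 0, 0.13, 0, 0, 0, 0.7], [-0.001, 0, 0.136, 0, 0, 0, 0.7], [-0.001, 0, 0.138, 0, 0, 0, 0.7], [-0.001, 0, 0.138, 0, 0, 0, 0.7]],
])

```text
time_s: 24.9
ee_pos: [0.5844, -0.1204, 0.1031]
eef_rot: [3.141, 0.0, 1.739]
force: [0.4, 0.9, -1.1]
grip_width: 0.0286
grip_force: 14.7
```

To row units: 6 mm is 0.006, 5 mm is 0.005.

Request:
arm_command([
  [[0, 0, 0.002, 0, 0, 0, 0.7], [0, 0, 0.004, 0, 0, 0, 0.7], [0, 0, 0.005, 0, 0, 0, 0.7], [0, 0, 0.006, 0, 0, 0, 0.7], [0, 0, 0.006, 0, 0, 0, 0.7], [0, 0, 0.006, 0, 0, 0, 0.7]],
])

```text
time_s: 25.5
ee_pos: [0.5841, -0.1204, 0.0965]
eef_rot: [3.141, 0.0, 1.739]
force: [0.2, -0.0, -1.3]
grip_width: 0.029
grip_force: 14.7
```

To row units: 1 mm is 0.001, 0.5 mm is 0.0005.

Request:
arm_command([
  [[0, 0, 0.0005, 0, 0, 0, 0.7], [0, 0, 0.001, 0, 0, 0, 0.7], [0, 0, 0.001, 0, 0, 0, 0.7], [0, 0, 0.001, 0, 0, 0, 0.7]],
])

```text
time_s: 25.9
ee_pos: [0.5843, -0.1204, 0.0964]
eef_rot: [3.141, 0.0, 1.739]
force: [-2.4, 1.7, 8.4]
grip_width: 0.0291
grip_force: 15.0
```

To row units: -144 mm is -0.144, -130 mm is -0.13.

Request:
arm_command([
  [[0, 0, 0, 0, 0, 0, 0.35], [0, 0, 0, 0, 0, 0, 0.3], [0, 0, 0, 0, 0, 0, 0.2], [0, 0, 0, 0, 0, 0, 0], [0, 0, 0, 0, 0, 0, -0.2], [0, 0, 0, 0, 0, 0, -0.2], [0, 0, 0, 0, 0, 0, -0.2], [0, 0, -0.015, 0, 0, 0, -0.2], [0, 0, -0.045, 0, 0, 0, -0.2], [0, 0, -0.09, 0, 0, 0, -0.2], [0, 0, -0.13, 0, 0, 0, -0.2], [0, 0, -0.144, 0, 0, 0, -0.2]],
])

```text
time_s: 27.1
ee_pos: [0.585, -0.1205, 0.2452]
eef_rot: [3.135, 0.003, 1.739]
force: [-0.2, -0.5, -0.5]
grip_width: 0.0561
grip_force: 0.0
```

Run:
```python
from h import *
im,d,W=cloud('scene'); cv2.imwrite('pics/s4.png',cv2.resize(im[100:310,190:420],None,fx=2.8,fy=2.8,interpolation=cv2.INTER_CUBIC)); print(ctrl.get_obs()['force'])
go(.475,.1395,.2)
```

```text
[1.07626352 0.38687156 1.38518872]
from [ 0.5851 -0.1206  0.2452] t 27.15 shift [275.  -65.4  44. ] turn [0.0067 0.0024 0.168 ]
```

View pics/s4.png

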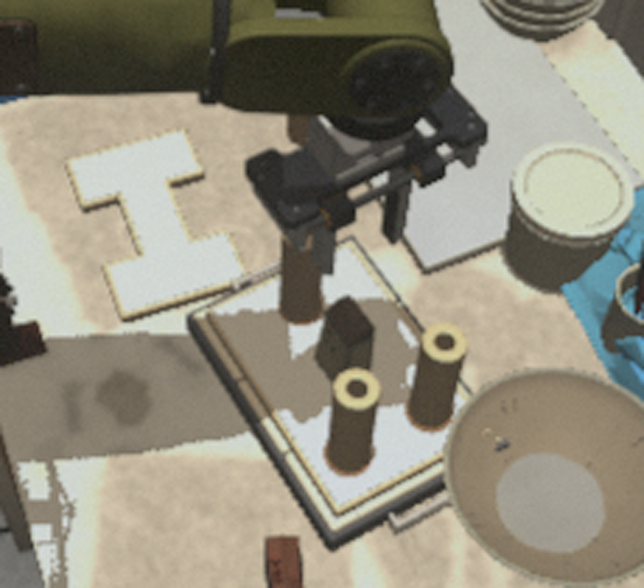

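The house stands upright mid-base at crop (345,340), with the three props standing on their rings. Next is the shelf.

To row units: 274.5 mm is 0.2745, 255 mm is 0.255, 0.168 rad is 0.107.

Request:
arm_command([
  [[0.04, -0.009, 0, 0, 0, 0, -0.2], [0.085, -0.02, 0, 0, 0, 0.0191, -0.2], [0.13, -0.03, 0, 0, 0, 0.0509, -1], [0.175, -0.041, 0, 0, 0, 0.0828, -1], [0.22, -0.051, 0.02, 0, 0, 0.107, -1], [0.255, -0.06, 0.06, 0, 0, 0.107, -1], [0.2745, -0.064, 0.1, 0, 0, 0.107, -1], [0.2745, -0.064, 0.14, 0, 0, 0.107, -1], [0.2745, -0.064, 0.18, 0, 0, 0.107, -1], [0.2745, -0.064, 0.2, 0, 0, 0.107, -1], [0.2745, -0.064, 0.2, 0, 0, 0.107, -1], [0.2745, -0.064, 0.2, 0, 0, 0.107, -1]],
], squeeze=45)

```text
time_s: 28.35
ee_pos: [0.475, 0.1396, 0.0397]
eef_rot: [-3.141, 0.0, 1.571]
force: [-0.3, -0.2, 0.3]
grip_width: 0.0939
grip_force: 0.0
```

Run:
```python
from h import *
go(.475,.1395,.003); print(ctrl.get_obs()['grip_width'])
```

```text
from [0.475  0.1396 0.0397] t 28.35 shift [-0.   0.  36.7] turn [-0.0007  0.0001 -0.    ]
0.09393507606047401
```

Request:
arm_command([
  [[0, 0, 0.02, 0, 0, 0, -1], [0, 0, 0.032, 0, 0, 0, -1], [0, 0, 0.037, 0, 0, 0, -1], [0, 0, 0.037, 0, 0, 0, -1], [0, 0, 0.037, 0, 0, 0, -0.5], [0, 0, 0.037, 0, 0, 0, -0.3], [0, 0, 0.037, 0, 0, 0, 0], [0, 0, 0.037, 0, 0, 0, 0.3], [0, 0, 0.037, 0, 0, 0, 0.3], [0, 0, 0.037, 0, 0, 0, 0.3], [0, 0, 0.037, 0, 0, 0, 0.3], [0, 0, 0.037, 0, 0, 0, 0.3]],
])

```text
time_s: 29.55
ee_pos: [0.4752, 0.1396, 0.0026]
eef_rot: [3.141, -0.0, 1.571]
force: [0.2, -0.3, 3.6]
grip_width: 0.0576
grip_force: 45.0
```

To row units: -40 mm is -0.04, -25 mm is -0.025.

Request:
arm_command([
  [[0, 0, 0, 0, 0, 0, 0.3], [0, 0, 0, 0, 0, 0, 0.3], [0, 0, -0.003, 0, 0, 0, 0.3], [0, 0, -0.01, 0, 0, 0, 0.3], [0, 0, -0.025, 0, 0, 0, 0.3], [0, 0, -0.04, 0, 0, 0, 0.3], [0, 0, -0.04, 0, 0, 0, 0.3], [0, 0, -0.04, 0, 0, 0, 0.3]],
])

```text
time_s: 30.35
ee_pos: [0.4749, 0.1395, 0.0422]
eef_rot: [-3.141, 0.0, 1.571]
force: [-1.5, -0.6, -5.1]
grip_width: 0.0576
grip_force: 45.0
```

Run:
```python
from h import *
def pl(n):
    im,d,W=cloud(n);X,Y,Z=W[...,0],W[...,1],W[...,2]
    m=(X>.38)&(X<.56)&(Y>.0)&(Y<.27)&(Z>.03)&(Z<.085); p=W[m]
    if len(p)<50: print(n,len(p)); return
    m=np.median(p[:,2]); p=p[abs(p[:,2]-m)<.02]
    c,*_=np.linalg.lstsq(np.c_[p[:,:2],np.ones(len(p))],p[:,2],rcond=None); print(n,len(p),'slopes',c.round(4),'z',m,p.min(0),p.max(0))
pl('scene'); pl('wrist'); pl('top')
o=ctrl.get_obs(); print(o['force'],o['moment'])
```

```text
scene 1747 slopes [-0.0076  0.0311  0.053 ] z 0.05268232769749681 [4.04309664e-01 3.67894906e-04 3.27461975e-02] [0.55589514 0.21517557 0.07267384]
wrist 60095 slopes [-0.0038  0.0201  0.0522] z 0.0542701683871801 [0.40480807 0.04378384 0.03878841] [0.54457209 0.25124372 0.07426467]
top 1713 slopes [-0.0274  0.1052  0.0572] z 0.051355870433742457 [4.03400583e-01 1.94447279e-06 3.13576740e-02] [0.55890506 0.10169929 0.05917122]
[-0.20119197 -0.45165499 -5.43240269] [-0.09913314  0.10324618  0.05017217]
```

To row units: -185 mm is -0.185, -110 mm is -0.11, -0.11 rad is -0.07.

Request:
arm_command([
  [[0, 0, -0.02, 0, 0, 0, 0.3], [0, 0, -0.055, 0, 0, 0, 0.3], [0, 0, -0.095, 0, 0, 0, 0.3], [0, 0, -0.135, 0, 0, 0, 0.3], [0, 0, -0.165, 0, 0, 0, 0.3], [0, 0, -0.182, 0, 0, 0, 0.3], [-0.008, 0.003, -0.185, 0, 0, -0.0064, 0.3], [-0.025, 0.01, -0.185, 0, 0, -0.0191, 0.3], [-0.05, 0.021, -0.185, 0, 0, -0.0318, 0.3], [-0.08, 0.034, -0.185, 0, 0, -0.0446, 0.3], [-0.11, 0.046, -0.185, 0, 0, -0.0573, 0.3], [-0.14, 0.059, -0.185, 0, 0, -0.07, 0.3]],
])

```text
time_s: 31.7
ee_pos: [0.534, -0.0022, 0.2255]
eef_rot: [-3.139, -0.0, 1.682]
force: [1.6, 0.8, -5.8]
grip_width: 0.0578
grip_force: 45.0
```

To row units: -112 mm is -0.112, -103 mm is -0.103, -0.058 rad is -0.0369.

Request:
arm_command([
  [[-0.03, 0.01, 0, 0, 0, -0.0127, 0.3], [-0.06, 0.02, 0, 0, 0, -0.0255, 0.3], [-0.085, 0.028, 0, 0, 0, -0.0318, 0.3], [-0.103, 0.033, 0, 0, 0, -0.0369, 0.3], [-0.112, 0.036, 0, 0, 0, -0.0369, 0.3], [-0.112, 0.036, 0, 0, 0, -0.0369, 0.3], [-0.112, 0.036, 0, 0, 0, -0.0369, 0.3], [-0.112, 0.036, 0, 0, 0, -0.0369, 0.3]],
])

```text
time_s: 32.5
ee_pos: [0.582, -0.107, 0.2273]
eef_rot: [-3.141, -0.0, 1.74]
force: [0.6, -0.5, -4.7]
grip_width: 0.0575
grip_force: 45.0
```

Run:
```python
from h import *
go(.5845,-.119,.176,np.pi/2+.168)
im,d,W=cloud('top'); X,Y,Z=W[...,0],W[...,1],W[...,2]
m=(X>.46)&(X<.7)&(Y<.02)&(Y>-.27)&(Z>.21)&(Z<.26); p=W[m]
c,*_=np.linalg.lstsq(np.c_[p[:,:2],np.ones(len(p))],p[:,2],rcond=None); print(len(p),c,np.median(p[:,2]))
cv2.imwrite('pics/t5.png',im[100:310,200:450])
im,d,W=cloud('scene');cv2.imwrite('pics/s5.png',cv2.resize(im[100:310,190:420],None,fx=2.8,fy=2.8,interpolation=cv2.INTER_CUBIC))
```

```text
from [ 0.582  -0.107   0.2273] t 32.5 shift [-12.3   0.5  51.3] turn [-0.0002 -0.0002  0.0009]
1405 [-0.00335394  0.02179117  0.24293967] 0.24001139845079333
```

View pics/s5.png

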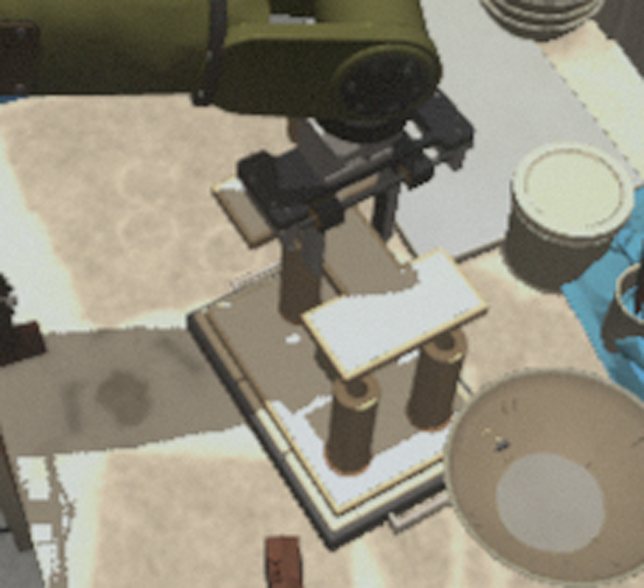

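The shelf hangs level above the three props and needs about 12 mm more along the base. I'll lower it.

Request:
arm_command([
  [[-0.007, 0, 0, 0, 0, 0, 0.3], [-0.012, 0, 0, 0, 0, 0, 0.3], [-0.012, 0, 0.01, 0, 0, 0, 0.3], [-0.012, 0, 0.025, 0, 0, 0, 0.3], [-0.012, 0, 0.038, 0, 0, 0, 0.3], [-0.012, 0, 0.044, 0, 0, 0, 0.3], [-0.012, 0, 0.046, 0, 0, 0, 0.3], [-0.012, 0, 0.046, 0, 0, 0, 0.3], [-0.012, 0, 0.046, 0, 0, 0, 0.3]],
])

```text
time_s: 33.5
ee_pos: [0.5844, -0.1197, 0.1821]
eef_rot: [3.141, 0.0, 1.739]
force: [-0.1, -1.0, -4.7]
grip_width: 0.0574
grip_force: 45.0
```

To row units: 4 mm is 0.004, 3 mm is 0.003.

Request:
arm_command([
  [[0, 0, 0.001, 0, 0, 0, 0.3], [0, 0, 0.002, 0, 0, 0, 0.3], [0, 0, 0.003, 0, 0, 0, 0.3], [0, 0, 0.004, 0, 0, 0, 0.3], [0, 0, 0.004, 0, 0, 0, 0.3], [0, 0, 0.004, 0, 0, 0, 0.3]],
])

```text
time_s: 34.1
ee_pos: [0.5842, -0.1196, 0.1775]
eef_rot: [3.141, 0.0, 1.739]
force: [0.3, 0.4, -5.0]
grip_width: 0.0575
grip_force: 45.0
```

To row units: 2 mm is 0.002, 1.5 mm is 0.0015.

Request:
arm_command([
  [[0, 0, 0.0005, 0, 0, 0, 0.3], [0, 0, 0.001, 0, 0, 0, 0.3], [0, 0, 0.0015, 0, 0, 0, 0.3], [0, 0, 0.002, 0, 0, 0, 0.3], [0, 0, 0.002, 0, 0, 0, 0.3]],
])

```text
time_s: 34.6
ee_pos: [0.5843, -0.1196, 0.1758]
eef_rot: [3.141, 0.0, 1.739]
force: [-0.8, 0.9, -0.6]
grip_width: 0.0574
grip_force: 45.0
```

To row units: -110 mm is -0.11, -80 mm is -0.08.

Request:
arm_command([
  [[0, 0, 0.0005, 0, 0, 0, 0.3], [0, 0, 0.0005, 0, 0, 0, 0.3], [0, 0, 0.0005, 0, 0, 0, -0.3], [0, 0, 0.0005, 0, 0, 0, -0.5], [0, 0, 0.0005, 0, 0, 0, -0.7], [0, 0, 0.0005, 0, 0, 0, -0.7], [0, 0, 0.0005, 0, 0, 0, -0.7], [0, 0, 0.0005, 0, 0, 0, -0.7], [0, 0, -0.015, 0, 0, 0, -0.7], [0, 0, -0.045, 0, 0, 0, -0.7], [0, 0, -0.08, 0, 0, 0, -0.7], [0, 0, -0.11, 0, 0, 0, -0.7]],
])

```text
time_s: 35.8
ee_pos: [0.5842, -0.1196, 0.2872]
eef_rot: [3.141, 0.0, 1.739]
force: [-0.6, 0.8, -0.4]
grip_width: 0.0803
grip_force: 0.0
```

To row units: 380 mm is 0.38, 375 mm is 0.375.

Request:
arm_command([
  [[0.04, 0, -0.02, 0, 0, 0, -0.7], [0.085, -0.005, -0.02, 0, 0, 0, -0.7], [0.13, -0.015, -0.02, 0, 0, 0, -0.7], [0.175, -0.03, -0.02, 0, 0, 0, -0.7], [0.22, -0.045, -0.02, 0, 0, 0, -0.7], [0.265, -0.06, -0.02, 0, 0, 0, -0.7], [0.305, -0.07, -0.02, 0, 0, 0, -0.7], [0.345, -0.08, -0.02, 0, 0, 0, -0.7], [0.375, -0.09, -0.02, 0, 0, 0, -0.7], [0.38, -0.09, -0.02, 0, 0, 0, -0.7], [0.38, -0.09, -0.02, 0, 0, 0, -0.7]],
])

```text
time_s: 36.9
ee_pos: [0.4318, 0.2404, 0.3055]
eef_rot: [3.141, 0.0, 1.74]
force: [0.1, -0.4, 0.6]
grip_width: 0.0801
grip_force: 0.0
```

Run:
```python
from h import *
im,d,W=cloud('top'); X,Y,Z=W[...,0],W[...,1],W[...,2]
cv2.imwrite('pics/t6.png',cv2.resize(im[100:310,150:450],None,fx=2,fy=2))
m=(X>.46)&(X<.7)&(Y<.02)&(Y>-.27)&(Z>.179)&(Z<.195); p=W[m]
c,*_=np.linalg.lstsq(np.c_[p[:,:2],np.ones(len(p))],p[:,2],rcond=None); print('plane',c,np.median(p[:,2]),cv2.minAreaRect((p[:,:2]*1000).astype(np.float32)))
im,d,W=cloud('scene'); cv2.imwrite('pics/s6.png',cv2.resize(im[100:310,190:420],None,fx=2.8,fy=2.8,interpolation=cv2.INTER_CUBIC))
```

```text
plane [0.00256388 0.00075006 0.18576717] 0.18721298051068175 ((582.3839111328125, -119.64329528808594), (141.28616333007812, 220.97576904296875), 9.564210891723633)
```

View pics/s6.png

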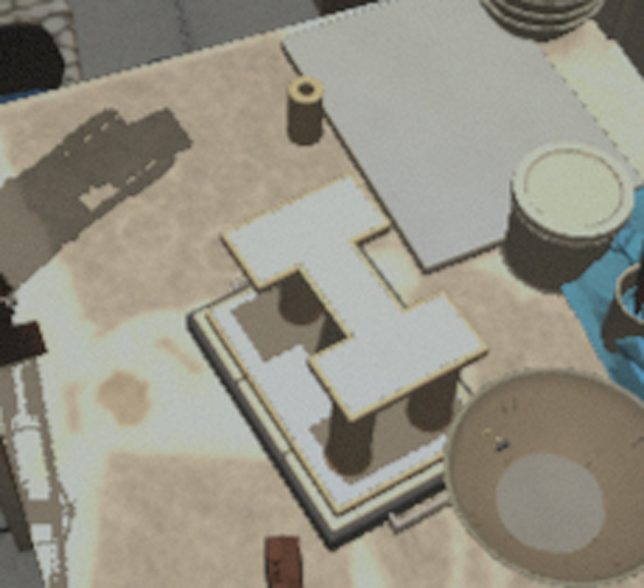

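View pics/t6.png

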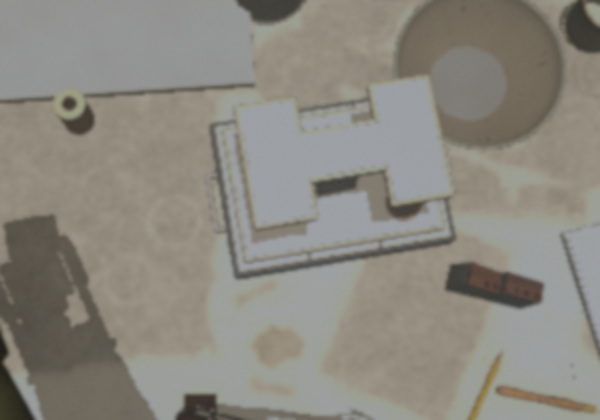

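The shelf lies level at 187 mm, centred on the props and at the base's angle (9.6°). The short prop and double house haven't moved, so I'm handing in.

```bash
python3 -c "
from station import ctrl
print(ctrl.hand_in())"
```

```text
the job is handed in; nothing more can be done
None
```

The tier is set up and handed in at about 37 s: three tall props on their marks, the single house upright in the middle, and the notched shelf level and central on top; the short prop and double house were left untouched.

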